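# Load bars into a gated V-groove fixture

### The job

Get the V-groove fixture ready for inspection: turn its knob until the pointer stands at the dot mark, which lifts the gate; then lay each eight-sided steel bar from the bench in a groove of its own and push it gently along the groove, under gate and bridge, until it stands fully home against the stop plate at the far end. When all the bars are home, turn the knob back to the line mark so that the gate closes down over them. Do not ram the stop, and leave the tin, the round can and the brass weight where they stand.

Things in the scene. Friction and masses are not known exactly. Their poses are not given: they have to be found in the camera images.
- fixture: steel base plate 6 mm thick (x -141 to 108, y -136 to 118 mm), with three parallel 90 degree V-grooves along x at y = -80, 0 and +80 mm; origin on the bench under the middle groove, x axis along the grooves towards the stop, y left, z up. Grooves run from x = -112 (open end) to +94 mm between low rails (tops 18 mm above the bench, 44 mm wide over both), polished: 1 to 4 N slide a bar. A seated bar's centre is 25.8 mm, its top 39.8 mm above the bench
- bridge_top (a point): middle of the top of the aluminium bridge over the grooves, 70 mm above the bench; the bridge reaches from x = 40 to 82 mm in the fixture's frame (underside at 60 mm), gate and gate guides in front of it from x = 18 mm. So a bar cannot be set down at the stop: lay it in front (centre at x of about -45 mm) and push its near end. When home, 43 mm of it stand out
- stop_plate: upright steel plate behind the bridge, fixed to the fixture, 232 mm wide, from 6 to 62 mm above the bench; its near face is the stop, at x = +95 mm in the fixture's frame (the origin of this entry lies 4 mm below the fixture's)
- groove_0 (a point): point where the centre of a bar lies when it is seated in the right groove and fully home against the stop (x 35 mm, y -80 mm, z 25.8 mm in the fixture's frame)
- groove_1 (a point): point where the centre of a bar lies when it is seated in the middle groove and fully home against the stop (x 35 mm, y 0 mm, z 25.8 mm in the fixture's frame)
- groove_2 (a point): point where the centre of a bar lies when it is seated in the left groove and fully home against the stop (x 35 mm, y +80 mm, z 25.8 mm in the fixture's frame)
- gate_edge (a point): middle of the gate's lower edge; the gate is a steel strip 226 mm wide, 8 mm thick and 24 mm high, centred at x = 31 mm in the fixture's frame; its lower edge is 33.4 mm above the bench plus 12 mm per radian of knob angle, at first too low for a bar to pass
- knob (a joint): angle of the knob in rad, from 0 to 1.8, growing clockwise seen from above; at 0 the pointer faces the fixture's +y, at 1.57 its +x. The dot mark is at 1.5, the line mark at 0.7. It starts below 0.3; it stays where it is left (about 0.06 Nm of friction) and moves the gate
- knob_grip (a point): on the knob's upright axis, 93 mm above the bench, at the middle height of the grip bar. The knob is a black disc, 49 mm across, on a dial 94 mm across (top 72 mm above the bench) on a grey block, with a straight grip bar on it, 14 mm wide, 48 mm long and 23 mm high (from 82 to 105 mm above the bench); its end with the white line is the pointer
- pointer_tip (a point): outer end of the white pointer line on top of the grip bar, 24 mm from the knob's axis
- dot_mark (a point): round black dot on the dial round the knob, 39 mm from its axis: gate lifted
- line_mark (a point): short black line on the dial round the knob, 39 mm from its axis: gate closed over the bars, 2 mm above them
- bar_a: plain polished steel bar with eight flat sides, 28 mm across flats, 120 mm long, about 0.45 kg, both ends alike; origin at its centre, its x axis along its length. It lies on one of its flats at the start (origin 14 mm above the bench) and may be absent
- bar_b: plain polished steel bar with eight flat sides, 28 mm across flats, 120 mm long, about 0.45 kg, both ends alike; origin at its centre, its x axis along its length. It lies on one of its flats at the start (origin 14 mm above the bench) and may be absent
- bar_c: plain polished steel bar with eight flat sides, 28 mm across flats, 120 mm long, about 0.45 kg, both ends alike; origin at its centre, its x axis along its length. It lies on one of its flats at the start (origin 14 mm above the bench) and may be absent
- sample_tin: round ochre tin, 84 mm wide, 52 mm high, bystander; origin under its centre
- moisture_can_b: round aluminium can with lid, 59 mm wide, 38 mm high, bystander; origin under its centre
- brass_weight_0: brass balance weight, 30 mm wide, 40 mm high, bystander; origin under its centre
Not all that is in view belongs to the job. What is shaped like the bar_b but black or blue is not meant. What is shaped like the bar_a but blue is not meant.

How it is judged:
On the way, in this order (a step that is already met when the one before it is completed fails the run):
1. the knob's pointer stands at the dot mark (gate lifted) (value of joint knob between 1.38 and 1.62 rad), for 0.2 s.
2. every bar present is seated in a groove and home against the stop, the gate still lifted (x of bar_a in the frame of fixture between 0.032 and 0.038 m and z of bar_a in the frame of fixture between 0.0228 and 0.0288 m and angle between the x axis of each of bar_a, bar_b, bar_c and the x axis of fixture, either way round below 0.06 rad and (y of bar_a in the frame of fixture between -0.084 and -0.076 m or y of bar_a in the frame of fixture between -0.004 and 0.004 m or y of bar_a in the frame of fixture between 0.076 and 0.084 m) and x of bar_b in the frame of fixture between 0.032 and 0.038 m and z of bar_b in the frame of fixture between 0.0228 and 0.0288 m and (y of bar_b in the frame of fixture between -0.084 and -0.076 m or y of bar_b in the frame of fixture between -0.004 and 0.004 m or y of bar_b in the frame of fixture between 0.076 and 0.084 m) and x of bar_c in the frame of fixture between 0.032 and 0.038 m and z of bar_c in the frame of fixture between 0.0228 and 0.0288 m and (y of bar_c in the frame of fixture between -0.084 and -0.076 m or y of bar_c in the frame of fixture between -0.004 and 0.004 m or y of bar_c in the frame of fixture between 0.076 and 0.084 m) and value of joint knob above 1.2 rad), for 0.2 s.
3. the knob's pointer stands at the line mark (gate closed) (value of joint knob between 0.58 and 0.82 rad), for 0.2 s.
At the end, for the whole second after the job is handed in: every bar present lies seated in a groove (within 4 mm sideways, 3 mm in height, 0.06 rad) and within 3 mm of the stop, at rest; the knob stands at the line mark within 0.12 rad (all of step 3 and x of bar_a in the frame of fixture between 0.032 and 0.038 m and z of bar_a in the frame of fixture between 0.0228 and 0.0288 m and angle between the x axis of each of bar_a, bar_b, bar_c and the x axis of fixture, either way round below 0.06 rad and (y of bar_a in the frame of fixture between -0.084 and -0.076 m or y of bar_a in the frame of fixture between -0.004 and 0.004 m or y of bar_a in the frame of fixture between 0.076 and 0.084 m) and x of bar_b in the frame of fixture between 0.032 and 0.038 m and z of bar_b in the frame of fixture between 0.0228 and 0.0288 m and (y of bar_b in the frame of fixture between -0.084 and -0.076 m or y of bar_b in the frame of fixture between -0.004 and 0.004 m or y of bar_b in the frame of fixture between 0.076 and 0.084 m) and x of bar_c in the frame of fixture between 0.032 and 0.038 m and z of bar_c in the frame of fixture between 0.0228 and 0.0288 m and (y of bar_c in the frame of fixture between -0.084 and -0.076 m or y of bar_c in the frame of fixture between -0.004 and 0.004 m or y of bar_c in the frame of fixture between 0.076 and 0.084 m) and linear speed of each of bar_a, bar_b, bar_c below 0.01 m/s); the robot touches nothing.
It fails at once if the stop plate is rammed with more than 40 N (contact force between stop_plate and anything else above 40 N).
It fails at once if a bystander is moved by more than 30 mm (distance of sample_tin from where it was at the start of the episode above 0.03 m).
It fails at once if a bystander is moved by more than 30 mm (distance of moisture_can_b from where it was at the start of the episode above 0.03 m).
It fails at once if a bystander is moved by more than 30 mm (distance of brass_weight_0 from where it was at the start of the episode above 0.03 m).
Of bar_a, bar_b, bar_c only 2 to 3 are there at a start; the rules pass over those that are not, and their reading is None.
At some moment in a run one of bar_a, bar_b, bar_c may be knocked a few centimetres aside while the robot is not near it.
Once in a run the grip may slacken for a moment while it holds something.
It also fails if it takes over 210 s, if anything falls off the work surface, if the arm or the gripper's body presses on something with over 40 N, if the wrist force passes 120 N, or if a joint passes its speed limit or range.

### The arm

A 6-joint arm with a two-finger parallel gripper is mounted at the origin on the work surface; the furniture and walls round the work are solid. World frame = base frame: x ahead of the robot, y to its left, z up, the work surface at z = 0. Lengths are in m, angles in rad, forces in N, time in s.
With the tool pointing down it reaches from about 0.275 to 0.825 m from the base axis. Payload 4.9 kg.
Tool frame: the origin (TCP) lies midway between the tips of the shut fingers; the grasp point (between the pads) lies 19 mm behind it (bot.grip_depth is the distance from the TCP to the grasp point, in m); z points along the fingers, y is the line along which they close (so a half turn about z gives the same grasp; the last joint's range is limited). The gripper opens to 85 mm and grips with 20 to 120 N. Pads are 22 mm wide; open, the fingers measure 114 mm over their backs; the gripper's body (76 mm by 85 mm) begins 54 mm behind the grasp point. The pads swing forward as they close: fully open they stand 13 mm farther back than shut.
Start: joints at [-1.341, 0.326, -0.193, 1.052, 0, 1.437], TCP at [0.196, -0.514, 0.231] pointing down, gripper open.
Joint ranges: [-2.65, 2.65], [-0.97, 1.79], [-1.3, 1.35], [-1.93, 2.1], [-1.47, 1.37], [-3.14, 3.14]. Speed limits (rad/s): [2.57, 2.57, 3.14, 3.14, 3.14, 3.14].

### API

Orientations are given as a unit quaternion [w, x, y, z].
In Python, from cell import bot gives the robot as it stands. Calls block until the motion is done:
- bot.move_pose(position, orientation): joint-space move of the TCP to a pose.
- bot.move_linear(position, speed=0.15, rotation=None, until_force=None): straight line of the TCP; rotation=None keeps the orientation; speed is the mean speed in m/s. With until_force (N) it stops when the force on the tool has changed by that much, and returns True; else False.
- bot.goto_joints(angles): joint-space move.
- bot.set_gripper(opening, grasp_force=None): opening from 0.0 (shut) to 1.0 (fully open); grasp_force is the grip in N (None keeps the last); returns when the fingers have stopped.
- bot.wait(seconds).
- bot.solve_ik(position, orientation): joint angles nearest the present ones, or None.
- bot.camera(name): name is "scene" or "top" or "wrist"; returns the picture (480x640x3 uint8, red, green, blue); there is no depth.
- bot.calibration(name): a dict with "mtx" (3x3 intrinsics, pixels), "extrinsics" (4x4, takes a point from world to camera coordinates); the wrist camera has in their place "hand_eye" (4x4, takes a point from camera to tool coordinates, whose origin is the TCP and whose axes are the flange's). Camera axes: x right, y down, z forward; pixel columns grow to the right and rows downward; lengths in m; the calibration is good to about 2 mm. A picture is of the moment at which its call begins: read the wrist's pose just before it. calibration takes no time and is no camera call.
A pose or a line that the arm cannot do raises bot.PlanningError and nothing moves.
- bot.close_job(): hands the job in; it is judged then, once.
Trained networks look in the newest picture that a camera, given by its name, has taken for a name from the list of things; names that differ only in an ending like _2 or _b are one class to them, and where a whole thing is asked for, a point or a joint stands for the part that bears it (a point fixed in the world has none). Each returns a list of dicts, best first, with "confidence" (0 to 1); they miss things now and then, are a little off and sometimes report something else, mostly with a low value. They report only what shows in the picture. A call takes as long as a camera call. They do not tell look-alikes from the thing itself.
- bot.search_frame(camera, thing): "bbox" ([left, top, width, height] in pixels, round what is visible of it).
Readings, each from a call of its own:
- bot.read_clock(): time.
- bot.read_joint_positions(): joint angles.
- bot.read_joint_vel(): joint speeds.
- bot.read_joint_efforts(): joint torques, N m.
- bot.read_position(): TCP position.
- bot.read_tool_rot(): TCP orientation.
- bot.read_ft_force(): force on the tool from outside, world axes, zero at the start.
- bot.read_moment(): the same for the moment, N m.
- bot.read_gripper_width(): opening from 0.0 (shut) to 1.0 (fully open).
- bot.read_finger_force(): force on a finger pad.
Only numpy, scipy, OpenCV 4.12 (cv2) and the standard library are available. Lean on these libraries where they do the work, as an engineer would, in place of code of your own. Each camera call takes 0.05 s, during which the arm holds its last target. There are 200 camera calls.

## Working session

There is one attempt and no reset: what is moved stays moved. The work goes in short steps, each a Python script; the robot and the scene stay as the last script left them, time stands still between calls to the robot, and variables do not carry over. Pictures are saved under pics/ and viewed, at most 14 in all, crops included, and the job is handed in when it is done.

```bash
ls; mkdir -p pics; python3 - <<'E'
from cell import bot
import cv2,numpy as np
for c in ["top","scene"]:
    im=bot.camera(c); cv2.imwrite(f"pics/{c}0.png",im[:,:,::-1])
    for t in ["fixture","bar_a","knob","stop_plate","bridge_top","sample_tin","moisture_can_b","brass_weight_0","dot_mark","line_mark","pointer_tip"]:
        print(c,t,[(np.round(d["bbox"]).astype(int).tolist(),round(d["confidence"],2)) for d in bot.search_frame(c,t)][:6])
    k=bot.calibration(c); print(np.round(k["mtx"],1).tolist(),np.round(k["extrinsics"],3).tolist())
print(bot.calibration("wrist"), bot.read_tool_rot(), bot.read_clock())
E
```

```text
pics
top fixture [([132, 190, 157, 110], 0.71)]
top bar_a [([302, 310, 51, 33], 0.96), ([424, 232, 51, 37], 0.95), ([391, 217, 16, 47], 0.7), ([348, 234, 15, 51], 0.69), ([376, 281, 37, 50], 0.63)]
top knob [([135, 214, 28, 23], 0.91)]
top stop_plate [([178, 190, 100, 11], 0.58)]
top bridge_top [([132, 190, 159, 107], 0.9), ([137, 215, 25, 20], 0.51)]
top sample_tin [([396, 144, 42, 38], 0.9), ([129, 187, 162, 113], 0.62)]
top moisture_can_b [([336, 146, 27, 30], 0.74)]
top brass_weight_0 [([459, 187, 13, 15], 0.68)]
top dot_mark [([132, 189, 157, 112], 0.66)]
top line_mark [([130, 186, 164, 113], 0.77)]
top pointer_tip [([137, 218, 24, 20], 0.86)]
[[480.9, 0.0, 304.1], [0.0, 480.9, 234.1], [0.0, 0.0, 1.0]] [[-0.01, -1.0, 0.004, -0.053], [-0.997, 0.009, -0.073, 0.552], [0.073, -0.005, -0.997, 1.121], [0.0, 0.0, 0.0, 1.0]]
scene fixture [([194, 257, 162, 122], 0.58)]
scene bar_a [([389, 231, 34, 26], 0.91), ([379, 265, 44, 28], 0.86), ([334, 241, 45, 20], 0.83), ([366, 204, 19, 25], 0.69), ([335, 222, 41, 18], 0.63)]
scene knob [([208, 318, 26, 24], 0.66)]
scene stop_plate [([210, 260
[... 440 characters left out ...]
-0.892, -0.453, -0.014, 0.455], [-0.217, 0.454, -0.864, 0.247], [0.397, -0.767, -0.503, 0.879], [0.0, 0.0, 0.0, 1.0]]
{'mtx': array([[365.25808798,   0.        , 323.98759098],
       [  0.        , 365.25808798, 245.67612825],
       [  0.        ,   0.        ,   1.        ]]), 'hand_eye': array([[ 1.10054410e-03, -9.63667988e-01, -2.67100724e-01,
         6.71559358e-02],
       [ 9.99999394e-01,  1.05855154e-03,  3.01201708e-04,
        -2.39194308e-05],
       [-7.51855964e-06, -2.67100894e-01,  9.63668570e-01,
        -1.43290061e-01],
       [ 0.00000000e+00,  0.00000000e+00,  0.00000000e+00,
         1.00000000e+00]])} [2.25449797e-05 9.83501163e-01 1.80901804e-01 5.93765267e-06] 1.2
```

```bash
python3 -c "
import cv2
im=cv2.imread('pics/top0.png');cv2.imwrite('pics/top0c.png',cv2.resize(im[130:360,110:510],None,fx=2,fy=2,interpolation=cv2.INTER_CUBIC))"
```

```text
(no output)
```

View pics/top0c.png

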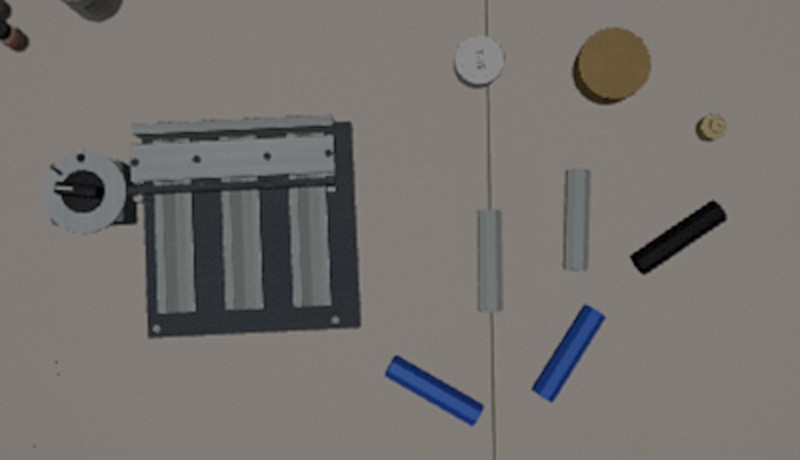

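The crop shows the fixture on the left, with the stop at the top, and its knob at px (151,226) with the pointer facing about +y. Two steel bars lie at px (354,260) and (398,240). The blue and black ones are decoys, and there is no third steel bar. Next I'll get the fixture pose from the plate corners and look from close by.

```bash
cat > h.py <<'E'
from cell import bot
import cv2, numpy as np, json
from scipy.spatial.transform import Rotation as R
def q(p): return [0.0,float(np.cos(p/2)),float(np.sin(p/2)),0.0]
def shot(cam,name=None):
    """picture + (K, R_wc, camera centre) in world"""
    k=bot.calibration(cam)
    if cam=="wrist":
        t=np.array(bot.read_position()); w=bot.read_tool_rot()
        T=np.eye(4); T[:3,:3]=R.from_quat([w[1],w[2],w[3],w[0]]).as_matrix(); T[:3,3]=t
        M=T@k["hand_eye"]
    else: M=np.linalg.inv(k["extrinsics"])
    im=bot.camera(cam)
    if name: cv2.imwrite(f"pics/{name}.png",im[:,:,::-1])
    return im,(np.array(k["mtx"]),M[:3,:3],M[:3,3])
def topl(c,uv,z):
    """pixels -> world points on plane z"""
    K,Rm,o=c; uv=np.atleast_2d(np.asarray(uv,float))
    d=(Rm@np.linalg.inv(K)@np.c_[uv,np.ones(len(uv))].T).T
    return o+d*((z-o[2])/d[:,2])[:,None]
def proj(c,P):
    K,Rm,o=c; x=(np.atleast_2d(P)-o)@Rm@K.T; return x[:,:2]/x[:,2:]
def fit(A,B):
    """2D rigid A(fixture)->B(world): yaw,t,residual"""
    A,B=np.array(A,float),np.array(B)[:,:2]; a,b=A-A.mean(0),B-B.mean(0)
    th=np.arctan2((a[:,0]*b[:,1]-a[:,1]*b[:,0]).sum(),(a*b).sum())
    M=np.array([[np.cos(th),-np.sin(th)],[np.sin(th),np.cos(th)]]); t=B.mean(0)-M@A.mean(0)
    return th,t,np.linalg.norm(A@M.T+t-B,axis=1)
def fw(th,t,x,y):
    return np.array([np.cos(th)*x-np.sin(th)*y+t[0],np.sin(th)*x+np.cos(th)*y+t[1]])
def bars(im,c,z=0.028,near=None):
    """unsaturated bright elongated blobs -> (x,y,axis angle,length,width)"""
    hsv=cv2.cvtColor(im,cv2.COLOR_RGB2HSV)
    return hsv
E
python3 - <<'E'
from h import *
im,c=shot("top")
cr=lambda u,v:(110+u/2,130+v/2)
P=[cr(149,337),cr(360,326),cr(352,122)]
W=topl(c,P,.006); th,t,r=fit([(-.141,.118),(-.141,-.136),(.108,-.136)],W)
print(th,t,r, "knob",topl(c,[cr(83,192)],.082), "bars",topl(c,[cr(489,210),cr(489,310),cr(577,170),cr(576,269)],.028))
k=topl(c,[cr(83,192)],.082)[0]
bot.move_pose([k[0],k[1],.22],q(th+np.pi/2 if False else th)); print(bot.read_joint_positions())
im,c=shot("wrist","w1"); print(proj(c,[[*k[:2],.105]]))
for n in ["knob","pointer_tip","dot_mark"]: print(n,bot.search_frame("wrist",n)[:2])
E
```

```text
0.03635439866462061 [0.5461602  0.11635298] [0.00163822 0.00215517 0.00197889] knob [[0.56797091 0.28444781 0.082     ]] bars [[ 0.5473134  -0.1769      0.028     ]
 [ 0.43002981 -0.1748802   0.028     ]
 [ 0.59378544 -0.28186543  0.028     ]
 [ 0.47692843 -0.27789465  0.028     ]]
[ 3.47421944e-01  4.92683881e-01  3.31521866e-02  1.11119166e+00
 -1.08104190e-04 -2.82966178e+00]
[[323.07626596 240.14925415]]
knob [{'bbox': [286.2, 201.7, 70.1, 59.5], 'confidence': 0.95}]
pointer_tip [{'bbox': [286.4, 201.4, 66.6, 57.0], 'confidence': 0.88}]
dot_mark [{'bbox': [263.5, 130.3, 373.5, 235.1], 'confidence': 0.89}]
```

View pics/w1.png

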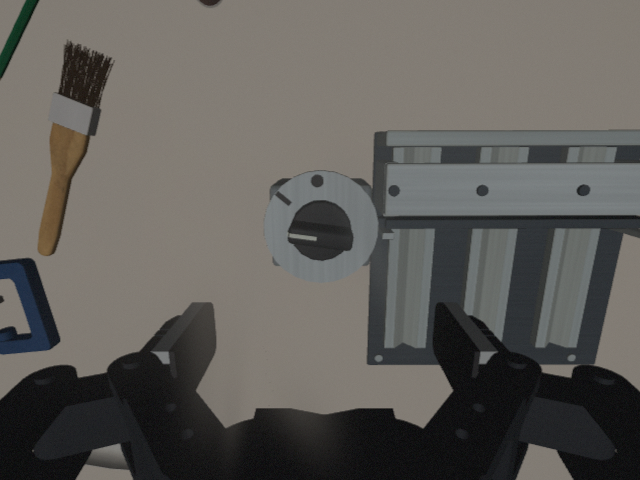

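Wrist view: the dial circle is centred at (321,226). The pointer's white line runs from (317,239) to its tip at (289,236), facing about +y. The dot is at (317,181) and the line mark at (283,199). The marks agree with the stated geometry, so I'll grasp the knob and turn it.

```bash
python3 - <<'E'
from h import *
th=.0364
im,c=shot("wrist")
k=topl(c,[(321,226)],.072)[0]; print("axis",k, "rad",np.ptp(topl(c,[(264,226),(378,226)],.072),axis=0))
a,b=topl(c,[(289,236),(350,241)],.105); v=a-k
print("bar centre",(a+b)/2)
def ang(v): return np.pi/2-(np.arctan2(v[1],v[0])-th)
t0=ang(a-b); d=ang((topl(c,[(317,181)],.072)[0]-k)); l=ang((topl(c,[(283,199)],.072)[0]-k))
print("theta0",t0,"dot",d,"line",l)
th0=t0
p=th-np.pi/2-t0
x,y=k[:2]
json.dump(dict(k=[x,y],th0=t0),open("knob.json","w"))
bot.move_pose([x,y,.17],q(p)); 
bot.move_linear([x,y,.087],speed=.08,until_force=15)
bot.set_gripper(0.0,40); print("z",bot.read_position(),"w",bot.read_gripper_width(),bot.read_ft_force(),bot.read_joint_positions())
E
```

```text
axis [0.57116116 0.28645321 0.072     ] rad [0.00341905 0.0929036  0.        ]
bar centre [0.56905673 0.28718006 0.105     ]
theta0 0.08403826179709095 dot 1.4858101689492644 line 0.6286100589272658
z [0.56968347 0.28635049 0.08717922] w 0.1525546233927316 [-4.7871038  -0.50202433  6.22440762] [ 3.49738334e-01  6.06423600e-01 -1.31939467e-01  8.34901499e-01
  6.99406163e-04 -1.17361151e+00]
```

```bash
python3 - <<'E'
from h import *
th=.0364; K=json.load(open("knob.json")); x,y=.5697,K["k"][1]
z=.087
for a in np.arange(.35,1.53,.23).tolist()+[1.52]:
    bot.move_linear([x,y,z],speed=.02,rotation=q(th-np.pi/2-a))
    print(round(a,2),np.round(bot.read_ft_force(),1),round(float(bot.read_moment()[2]),2),bot.read_clock())
bot.set_gripper(.5); bot.wait(.2)
bot.move_linear([x,y,.19],speed=.1)
# look at fixture + knob
f=[.5462,.1164]
bot.set_gripper(1.0)
bot.move_pose([.50,.16,.26],q(th-np.pi))   # a view for the fixture
im,c=shot("wrist","w2"); print(bot.read_joint_positions(),bot.read_clock())
E
```

```text
0.35 [-2.3 -0.5  3.5] -0.03 8.7583
0.58 [-3.2 -1.4  5.2] -0.05 9.1417
0.81 [-4.3 -1.2  5.6] -0.07 9.525
1.04 [-4.2 -0.8  5.5] -0.07 9.9083
1.27 [-3.6  0.2  5.8] 0.01 10.2917
1.5 [-3.5  0.6  4.5] -0.03 10.675
1.52 [-2.9  0.7  6.2] -0.07 10.925
[ 1.69967321e-01  2.63462210e-01 -2.06225495e-01  1.10085590e+00
  4.80960817e-04  1.32937840e-01] 13.9333
```

View pics/w2.png

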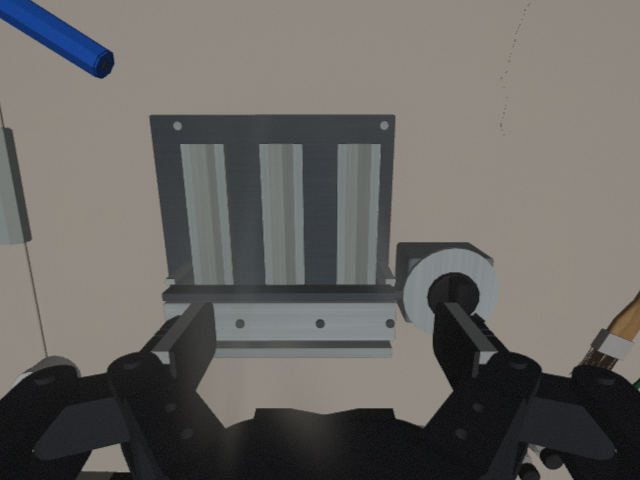

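From this side the plate corners are at (150,115) and (395,115). The rail ends are at v=144, u=180/223, 259/302 and 337/380. The gate is up, but the fingers hide the pointer, so I'll fit the pose from these points and check the pointer in a second shot.

```bash
python3 - <<'E'
from h import *
im,c=shot("wrist")
A=[(-.141,-.136),(-.141,.118)]+[(-.112,y+s) for y in(-.08,0,.08) for s in(-.022,.022)]
W=np.r_[topl(c,[(150,115),(395,115)],.006),topl(c,[(u,144) for u in(180,223,259,302,337,380)],.018)]
th,t,r=fit(A,W); print(th,t,np.round(r,4))
th2,t2,r2=fit(A[2:],W[2:]); print(th2,t2,np.round(r2,4))
print("pred stop bottom", proj(c,[[*fw(th,t,.095,.0),.062],[*fw(th,t,.04,.08),.07],[*fw(th,t,.082,.0),.07]]))
json.dump(dict(th=th,t=t.tolist()),open("fix.json","w"))
bot.move_pose([.5,.286,.24],q(th-np.pi+.0))
im,c=shot("wrist","w3")
x,y=proj(c,[[.5697,.2865,.105]])[0]; print(x,y)
x0,y0=int(x)-60,int(y)-60
cv2.imwrite("pics/w3c.png",cv2.resize(im[max(y0,0):y0+120,x0:x0+120,::-1],None,fx=4,fy=4,interpolation=cv2.INTER_CUBIC)); print(x0,y0)
E
```

```text
0.0377345265258637 [0.54580067 0.11814223] [0.0019 0.0009 0.0002 0.0002 0.0004 0.0001 0.0005 0.0009]
0.03813054123346593 [0.5457236  0.11801685] [0.0004 0.     0.0005 0.0002 0.0003 0.0007]
pred stop bottom [[281.71720965 348.71058808]
 [360.06117712 303.62456889]
 [280.45595064 341.59567283]]
319.72985613024684 317.3189204213315
259 257
```

View pics/w3c.png

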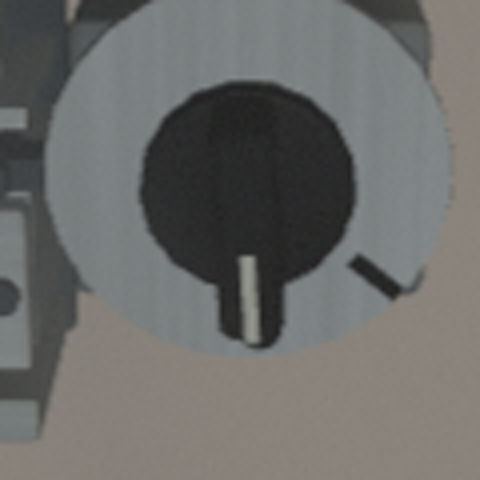

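The pointer stands at about 1.51, over the dot, and the fixture fit agrees to under 1 mm. Next is bar 1, in close-up.

```bash
cat >> h.py <<'E'
F=(.03813,np.array([.5457,.1180]))
def findbar(guess,r=None):
    """segment grey bar in wrist picture near world guess -> centre xy, angle, (L,W)"""
    im,c=shot("wrist")
    hsv=cv2.cvtColor(cv2.GaussianBlur(im,(3,3),0),cv2.COLOR_RGB2HSV)
    m=((hsv[...,1]<24)&(hsv[...,2]>75)).astype(np.uint8); m=cv2.morphologyEx(m,cv2.MORPH_OPEN,np.ones((5,5)))
    n,lab,st,ce=cv2.connectedComponentsWithStats(m); g=proj(c,[[*guess,.028]])[0]
    best=None
    for i in range(1,n):
        if st[i,4]<800: continue
        pts=cv2.findContours((lab==i).astype(np.uint8),0,1)[0][0][:,0,:]
        w=topl(c,pts,.022)[:,:2]; (cx,cy),(a,b),ang=cv2.minAreaRect((w*1000).astype(np.float32))
        if a<b: ang-=90; a,b=b,a
        if not(100<a<145 and 20<b<50): continue
        d=np.hypot(cx/1000-guess[0],cy/1000-guess[1])
        if best is None or d<best[0]: best=(d,np.array([cx,cy])/1000,(np.radians(ang)+np.pi/2)%np.pi-np.pi/2,(a,b))
    return im,c,best
E
python3 - <<'E'
from h import *
g=(.4885,-.176)
bot.move_pose([.4885,-.176,.2],q(F[0]-np.pi))
im,c,b=findbar(g); cv2.imwrite("pics/b1.png",im[:,:,::-1]); print(b,bot.search_frame("wrist","bar_a")[:3],proj(c,[[*g,.028]]))
print(bot.read_joint_positions(),bot.read_clock())
E
```

```text
(np.float64(0.0014407535156645717), array([ 0.48861911, -0.17743582]), np.float64(-0.004812864721991161), (123.63654327392578, 29.707141876220703)) [{'bbox': [166.3, 9.4, 103.6, 145.5], 'confidence': 0.94}, {'bbox': [304.0, 150.6, 39.7, 136.7], 'confidence': 0.89}, {'bbox': [341.4, 0.0, 142.7, 99.0], 'confidence': 0.72}] [[323.40126632 224.04310039]]
[-4.86306387e-01  2.93555974e-01 -3.22423880e-01  9.54500211e-01
  2.37082307e-04 -5.25994372e-01] 16.4083
```

View pics/b1.png

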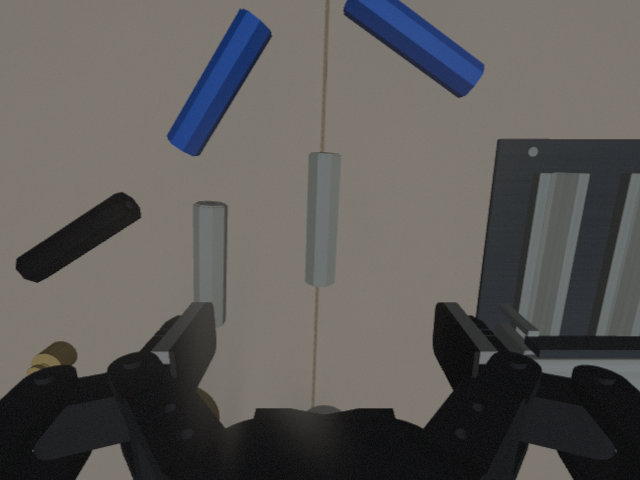

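The close-up shows bar 1 centred at (322,219), with the detection matching the picture. Bar 2 is at (210,263). I'll pick bar 1 and lay it in the right groove.

```bash
cat >> h.py <<'E'
def pick(xy,ang):
    p=ang-np.pi
    bot.set_gripper(.62)
    bot.move_pose([*xy,.10],q(p)); bot.move_linear([*xy,.009],speed=.08,until_force=12)
    bot.set_gripper(0.0,70); w=bot.read_gripper_width(); print("grip w",w*85,"z",bot.read_position())
    bot.move_linear([*xy,.13],speed=.12); print("lift w",bot.read_gripper_width()*85,bot.read_finger_force(),np.round(bot.read_ft_force(),1))
    return .25<bot.read_gripper_width()<.4
def lay(gy):
    th,t=F; x,y=fw(th,t,-.045,gy)
    bot.move_pose([x,y,.12],q(th-np.pi)); print("over w",bot.read_gripper_width()*85)
    bot.move_linear([x,y,.04],speed=.1)
    hit=bot.move_linear([x,y,.0185],speed=.025,until_force=5)
    print("down",hit,bot.read_position(),np.round(bot.read_ft_force(),1),bot.read_gripper_width()*85,bot.read_clock())
E
python3 - <<'E'
from h import *
if pick([.4886,-.1770],-.005): lay(-.08)
E
```

```text
grip w 25.81594348683142 z [ 0.48897245 -0.17734908  0.00981305]
lift w 25.916556924488734 69.07606054097414 [-0.2  0.3 -4.3]
over w 25.643406437709686
down True [0.5036054  0.03613671 0.02164191] [-0.2  0.5  5.3] 25.42197913293298 22.625
```

```bash
python3 - <<'E'
from h import *
th,t=F
bot.set_gripper(.62); bot.wait(.2)
p=bot.read_position(); bot.move_linear([p[0],p[1],.11],speed=.12)
x,y=fw(th,t,-.12,-.08); bot.move_pose([x+.06,y,.17],q(th-np.pi))
im,c=shot("wrist","p1"); cv2.imwrite("pics/p1c.png",im[60:400,120:560,::-1])
for xx,s in((-.105,-.014),(-.105,.014),(.015,-.014),(.015,.014)): print(proj(c,[[*fw(th,t,xx,-.08+s),.0258]])-[120,60])
E
```

```text
[[189.15403654 114.64686159]]
[[225.23973535 114.6849945 ]]
[[190.52086899 255.74558753]]
[[222.93833884 255.78032926]]
```

View pics/p1c.png

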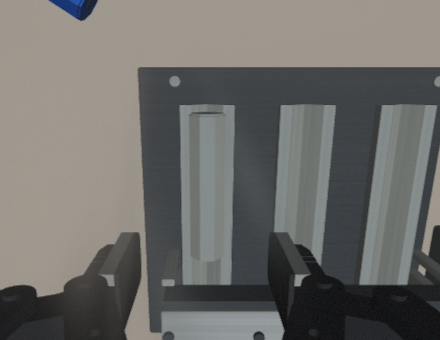

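Bar 1 is seated where it should be, with its near end at crop row 114 as predicted. Pushing it home.

```bash
cat >> h.py <<'E'
def push(gy):
    th,t=F; P=lambda x,z=.0225:[*fw(th,t,x,gy),z]
    bot.set_gripper(0.0)
    bot.move_pose(P(-.140,.1),q(th-np.pi)); bot.move_linear(P(-.140),speed=.1,until_force=10)
    h1=bot.move_linear(P(-.060),speed=.03,until_force=12); x1=bot.read_position()
    h2=bot.move_linear(P(-.024),speed=.01,until_force=9)
    e=bot.read_position(); c,s=np.cos(th),np.sin(th)
    f=lambda e:((e[0]-t[0])*c+(e[1]-t[1])*s)
    print("push",h1,f(x1),h2,"end x",f(e),np.round(bot.read_ft_force(),1),bot.read_clock())
    bot.move_linear(P(f(e)-.03),speed=.05); bot.move_linear(P(f(e)-.03,.12),speed=.12); bot.set_gripper(.62)
E
python3 - <<'E'
from h import *
push(-.08)
g=(.535,-.28)
bot.move_pose([.535,-.28,.2],q(F[0]-np.pi))
im,c,b=findbar(g); cv2.imwrite("pics/b2.png",im[:,:,::-1]); print(b)
im,c=shot("top"); cv2.imwrite("pics/top1.png",cv2.resize(im[130:360,110:510,::-1],None,fx=2,fy=2,interpolation=cv2.INTER_CUBIC))
E
```

```text
push False -0.060081921282972565 True end x -0.03638781352221446 [-0.1 -0.3  0.1] 31.625
(np.float64(0.0025477774952159162), array([ 0.5366944 , -0.28190268]), np.float64(-0.04804289343281143), (123.82237243652344, 29.588834762573242))
```

View pics/b2.png

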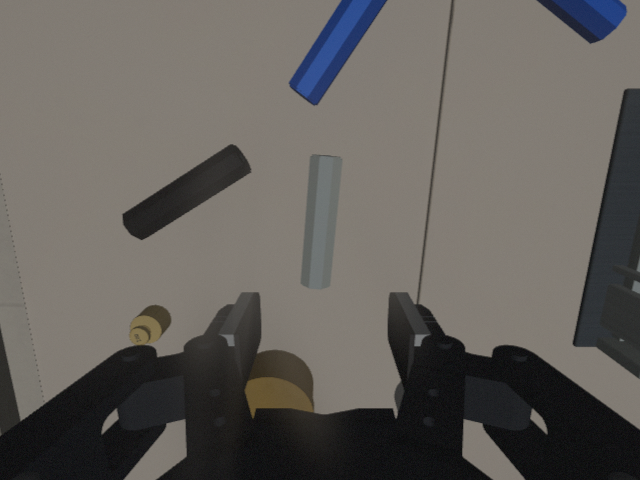

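Bar 1's push ended at x = -36.4 mm, which is what full home should give. Bar 2 is at (320,221), clear of its neighbours. I'll put it in the middle groove.

```bash
python3 - <<'E'
from h import *
th,t=F
if pick([.5366,-.2817],-.048):
    lay(0.0)
    w=bot.read_gripper_width()*85
    bot.set_gripper(.62); bot.wait(.2)
    p=bot.read_position(); bot.move_linear([p[0],p[1],.11],speed=.12)
    x,y=fw(th,t,-.06,-.03); bot.move_pose([x,y,.17],q(th-np.pi))
    im,c=shot("wrist"); cv2.imwrite("pics/p2c.png",im[60:400,120:560,::-1])
    print(proj(c,[[*fw(th,t,-.105,0),.0258],[*fw(th,t,-.025,-.08),.0258]])-[120,60])
E
```

```text
grip w 25.801525132878822 z [ 0.53704611 -0.28192325  0.00989384]
lift w 25.91892988218042 69.01999980211258 [ 0.3  0.3 -4.1]
over w 25.48088187995603
down True [0.50049586 0.11607209 0.02168629] [-0.9 -1.4  4.7] 25.543443364702018 41.825
[[243.25554253 114.75595846]
 [144.59742352 212.12783563]]
```

View pics/p2c.png

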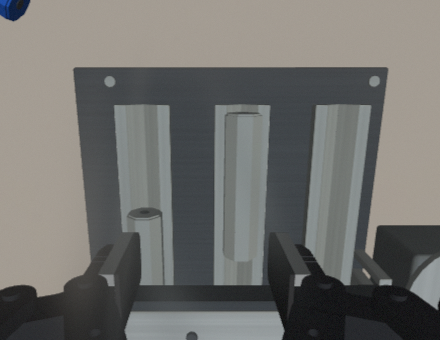

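Bar 2 is seated in the middle groove, with its near end at row 114, and bar 1's end is at row 212. Both match the predictions. I'll push bar 2, then check both bars and scan for any other bar.

```bash
python3 - <<'E'
from h import *
th,t=F
push(0.0)
x,y=fw(th,t,-.06,-.03); bot.move_pose([x,y,.17],q(th-np.pi))
im,c=shot("wrist"); a=im[60:400,120:560,::-1]
print(proj(c,[[*fw(th,t,-.025,0),.0258],[*fw(th,t,-.025,-.08),.0258]])-[120,60])
bot.move_pose([.5,.27,.26],q(th-np.pi))
im,c=shot("wrist"); g=proj(c,[[.5697,.2865,.09]])[0].astype(int)
b=cv2.resize(im[g[1]-60:g[1]+53,g[0]-60:g[0]+60,::-1],(340,320))
b=cv2.copyMakeBorder(b,0,20,0,0,cv2.BORDER_CONSTANT); cv2.imwrite("pics/chk.png",np.hstack([a,b]))
top,c=shot("top"); print([(np.round(d["bbox"]).tolist(),d["confidence"]) for d in bot.search_frame("top","bar_a")])
E
```

```text
push False -0.06009143653431512 True end x -0.03638082257590919 [-0.5  0.3  0.1] 50.875
[[240.50101444 210.16071421]
 [144.82362791 210.172905  ]]
[([424.0, 230.0, 49.0, 38.0], 0.83), ([305.0, 309.0, 48.0, 36.0], 0.79), ([260.0, 196.0, 13.0, 51.0], 0.78), ([376.0, 284.0, 38.0, 45.0], 0.68), ([224.0, 198.0, 12.0, 51.0], 0.67), ([131.0, 187.0, 160.0, 111.0], 0.3)]
```

View pics/chk.png

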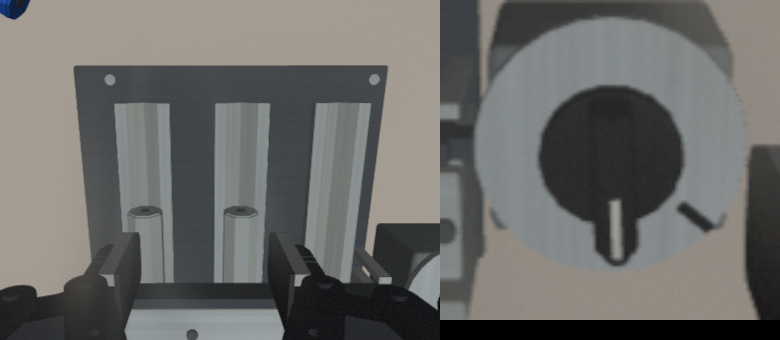

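Both bars stand home, their near ends level at row 210, and the knob is still at the dot. Next I'll turn it back to the line mark.

```bash
python3 - <<'E'
from h import *
th=F[0]; x,y,z=.5697,.2864,.087
bot.set_gripper(.5)
bot.move_pose([x,y,.17],q(th-np.pi/2-1.51)); bot.move_linear([x,y,z],speed=.08,until_force=15)
bot.set_gripper(0.0,40); print(bot.read_gripper_width()*85)
for a in (1.3,1.1,.9,.78,.70):
    bot.move_linear([x,y,z],speed=.02,rotation=q(th-np.pi/2-a)); print(a,np.round(bot.read_ft_force(),1),round(float(bot.read_moment()[2]),2))
bot.set_gripper(.5); bot.wait(.2); bot.move_linear([x,y,.19],speed=.1)
bot.move_pose([.5,.27,.26],q(th-np.pi))
im,c=shot("wrist"); g=proj(c,[[.5697,.2865,.09]])[0].astype(int)
b=cv2.resize(im[g[1]-60:g[1]+53,g[0]-60:g[0]+60,::-1],(480,452))
X,Y=fw(*F,-.06,-.03); bot.move_pose([X,Y,.17],q(th-np.pi))
im,c=shot("wrist"); a=cv2.resize(im[140:360,200:420,::-1],(320,452)); cv2.imwrite("pics/end.png",np.hstack([a,b])); print(bot.read_clock())
E
```

```text
12.84667192216629
1.3 [-0.8  1.7  4.8] 0.08
1.1 [-1.6  1.   5.1] 0.04
0.9 [-1.1  2.   5.3] 0.03
0.78 [-2.3  2.6  6.3] 0.05
0.7 [-2.4  2.   6.4] 0.07
61.9667
```

View pics/end.png

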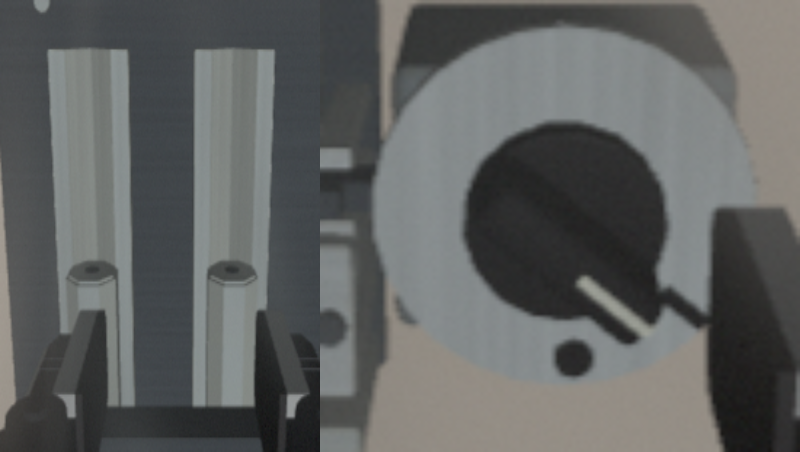

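The bars are still home, and the pointer lies parallel to the line mark. I'll compute the angle before handing in.

```bash
python3 - <<'E'
from h import *
th=F[0]
bot.move_pose([.5,.27,.26],q(th-np.pi))
im,c=shot("wrist"); g=proj(c,[[.5697,.2865,.09]])[0].astype(int)
px=lambda u,v:(g[0]-60+(u-320)/4, g[1]-60+v/4)
ang=lambda v: np.pi/2-(np.arctan2(v[1],v[0])-th)
a,b=topl(c,[px(580,282),px(652,333)],.105); d,e=topl(c,[px(668,290),px(708,324)],.072)
print("pointer",ang(b-a),np.linalg.norm(b-a),"from axis",ang(b-[.5697,.2864,0.105]),"line",ang(e-d))
E
```

```text
pointer 0.6500700197446796 0.020552372384120065 from axis 0.6614356223522904 line 0.7322133406666402
```

The pointer reads about 0.66, which is in range, but a small nudge towards 0.7 gives more margin before handing in.

```bash
python3 - <<'E'
from h import *
th=F[0]; x,y,z=.5697,.2864,.087
bot.set_gripper(.5)
bot.move_pose([x,y,.17],q(th-np.pi/2-.67)); bot.move_linear([x,y,z],speed=.08,until_force=15)
bot.set_gripper(0.0,40)
bot.move_linear([x,y,z],speed=.02,rotation=q(th-np.pi/2-.73)); bot.wait(.3)
bot.set_gripper(.5); bot.wait(.2); bot.move_linear([x,y,.19],speed=.1)
bot.move_pose([.5,.27,.26],q(th-np.pi))
im,c=shot("wrist"); g=proj(c,[[.5697,.2865,.105]])[0]
# white line: bright pixels inside the black disc
u0,v0=(g-30).astype(int); s=im[v0:v0+60,u0:u0+60].astype(int)
yy,xx=np.mgrid[:60,:60]; 
m=(s.min(2)>150).astype(np.uint8)
pts=np.argwhere(m)[:,::-1]+[u0,v0]; print(len(pts),pts.min(0),pts.max(0))
cv2.imwrite("pics/fin.png",cv2.resize(im[v0-30:v0+80,u0-30:u0+90,::-1],(480,440)))
E
```

```text
1 [343 310] [343 310]
```

View pics/fin.png

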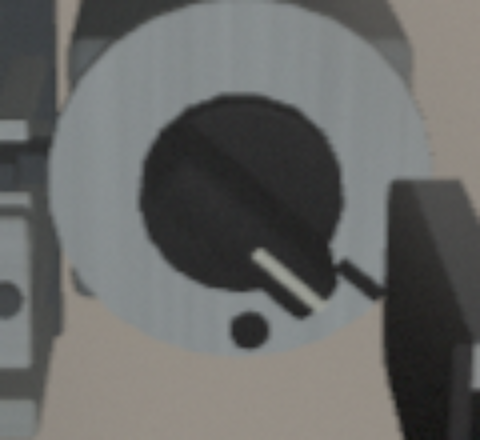

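The pointer is now parallel to the line mark, at about 0.72. Handing in.

```bash
python3 -c "
from cell import bot
print(bot.read_clock()); print(bot.close_job())"
```

```text
68.7
the job is handed in; nothing more can be done
None
```

I handed the job in at 68.7 s: both steel bars present are home against the stop, in the right and middle grooves, and the knob is back at the line mark (about 0.72 rad by camera); the judge's verdict was not reported.

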